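# Put away the spare parts of the power-tool bench

### The job

Put away the five spare parts lying loose in front of the bins: stand the battery pack, the drill chuck and the hole saw (teeth up) upright on the floor of the empty front bay of the grey bin that already holds its own kind at the back. Thread the two loose ball bearings flat onto the wooden dowel, on top of the bearing that is already there, the larger one below and the smaller one on top. Set every part down rather than dropping it, and let go of it all in the end.

Things in the scene. Friction and masses are not known exactly. Their poses are not given: they have to be found in the camera images.
- battery: Loose black battery pack of a small drill, about 0.2 kg, standing on its foot, 72 (x) x 48 (y) x 26 mm high; on it a narrower stem 44 (x) x 34 (y) mm up to 78 mm, brass contacts on top. Origin: centre of the foot's underside, z up; x along the long side, within 0.6 rad of world x at the start. Grip the stem across y (34 mm), some 55 mm up.
- chuck: Loose steel drill chuck, about 0.35 kg, standing on its rear face (35 mm across), jaws up: straight body 43 mm across from 10 to 44 mm up (toothed ring 46 mm, only seen), then a cone to 63 mm, jaw tips to 68 mm. Origin: centre of its underside, z up.
- holesaw: Loose hole saw, about 0.13 kg: dark steel cup 51 mm across, 42 mm high, bright teeth round its open rim, standing on its closed back, teeth up. Origin: centre of its underside, z up.
- bearing_large: The larger loose ball bearing, lying flat: steel ring 62 mm outside, bore 30 mm, 16 mm thick, black shield between the races, about 0.2 kg. Origin: centre of its underside, on the bore's axis, z up.
- bearing_small: The smaller loose ball bearing, lying flat: steel ring 47 mm outside, bore 20 mm, 14 mm thick, black shield between the races, about 0.11 kg. Origin: centre of its underside, on the bore's axis, z up.
- battery_bin: Grey bin holding two battery packs, fixed, 200 (x) x 130 (y) x 70 mm, walls 4 mm. Origin: centre of underside, z up, +x to the back, yaw within 0.13 rad. A divider (x 8 to 12, 44 mm high) parts the empty front bay (x -96 to 8, y +/-61, middle x -44, floor 4 mm up) from the stock at the back (fixed, to 82 mm up). Front lip, towards the robot, 35 mm; sides rise from 34 mm to 70 mm at x -15.
- chuck_bin: Grey bin holding two drill chucks, fixed, 200 (x) x 130 (y) x 70 mm, walls 4 mm. Origin: centre of underside, z up, +x to the back, yaw within 0.13 rad. A divider (x 8 to 12, 44 mm high) parts the empty front bay (x -96 to 8, y +/-61, middle x -44, floor 4 mm up) from the stock at the back (fixed, to 72 mm up). Front lip, towards the robot, 35 mm; sides rise from 34 mm to 70 mm at x -15.
- holesaw_bin: Grey bin holding two hole saws, fixed, 200 (x) x 130 (y) x 70 mm, walls 4 mm. Origin: centre of underside, z up, +x to the back, yaw within 0.13 rad. A divider (x 8 to 12, 44 mm high) parts the empty front bay (x -96 to 8, y +/-61, middle x -44, floor 4 mm up) from the stock at the back (fixed, to 49 mm up). Front lip, towards the robot, 35 mm; sides rise from 34 mm to 70 mm at x -15.
- bearing_post: Plywood base 110 x 110 x 18 mm, fixed, with an upright 12 mm dowel in its middle, tip 84 mm above the base's underside (tapered over the top 9 mm). A fixed 72 mm bearing, 17 mm thick, lies round its foot: the next one rests on that with its underside 35 mm above the base's underside. Origin: centre of the base's underside, on the dowel's axis, z up.
Not all that is in view belongs to the job. Several things have the shape of the bearing_post; the one meant has the colours described above.

How it is judged:
By the outcome, as a careful person would: the job done as asked, in the order asked, and still so for the second after the job is handed in, with the robot touching nothing.
It also fails if it takes over 128 s, if anything falls off the work surface, if the arm or the gripper's body presses on something with over 40 N, if the wrist force passes 120 N, or if a joint passes its speed limit or range.

### The arm

A 6-joint arm with a two-finger parallel gripper is mounted at the origin on the work surface. World frame = base frame: x ahead of the robot, y to its left, z up, the work surface at z = 0. Lengths are in mm, angles in degrees, forces in N, time in s.
With the tool pointing down it reaches from about 300 to 850 mm from the base axis. Payload 4.2 kg.
Tool frame: the origin (TCP) lies at the very end of the fingers, on their centre line; the grasp point (between the pads) lies 19 mm behind it; z points along the fingers, y is the direction in which the jaws open and shut (so a half turn about z gives the same grasp; the last joint's range is limited). The gripper opens to 91 mm and grips with 3 to 60 N. Pads are 32 mm wide; open, the fingers measure 118 mm over their backs; the gripper's body (76 mm by 178 mm) begins 60 mm behind the grasp point.
Start: joints at [74.542, 18.312, 89.639, -0, 72.044, -1.146], TCP at [142.147, 557.169, 213.976] pointing down, gripper open.
Joint ranges: [-177.97, 177.97], [-48.28, 115.42], [12.27, 149.76], [-77.06, 257.06], [2.81, 150.46], [-146.56, 146.56]. Speed limits (degrees/s): [147.25, 147.25, 180, 180, 180, 180].

### API

Orientations are given as [roll, pitch, yaw] about the fixed x, y, z axes, in that order (R = Rz(yaw) Ry(pitch) Rx(roll)).
In Python, from workcell import * gives the robot as it stands. The module is installed in compiled form; this text tells all that it offers.
- The arm moves only by the tool servo_tool, never from a script. Its argument "plan" is a list that holds one entry, the list of rows, each a list of 7 numbers: the shift along the tool's x, y, z in mm, then the turn, a rotation vector about the tool's x, y, z in rad, then the opening, from 0 (shut) to 1 (fully open). A call has 1 to 20 rows; each row is the pose to reach, as a shift and turn from the pose commanded when the call began, along the tool's axes at that moment; what a row does not reach only later rows make up. A row lasts 1/10 s, in which the tool goes at most 50 mm and 8.59 degrees, less where a joint would pass 70% of its speed; a pose out of reach is approached as far as the arm can. A call with a gripper value outside its range is refused whole. The fingers move at their own pace and stop on an object; "squeeze" is the grip in N (left out, the last holds). Time passes only in rows, so rows that repeat a pose let the fingers close. It gives the time, the measured TCP pose, the force and the opening at its end, in the units of the state.
- state(): the state, without advancing time (a new reading comes with each control period).
- grab_frame(name): name is "scene" or "top"; returns a dict with "color" (420x560x3 uint8, red, green, blue), "range_z" (420x560 float32, mm along the optical axis (not along the pixel's ray), 0 where there is no reading), "fx", "fy", "cx", "cy" (pixels), "rvec" (rotation vector, rad) and "tvec" (3), from world to camera coordinates, as OpenCV has them. Camera axes: x right, y down, z forward; pixel columns grow to the right and rows downward; lengths in mm; the calibration is good to about 2 mm. A picture is of the moment at which its call begins.
- job_done(): hands the job in, once; it reports no verdict.
The state is a dict: "time_s": time; "qpos": joint angles; "qvel": joint speeds; "effort": joint torques, N m; "ee_pos": TCP position; "ee_rot": TCP orientation; "force": force on the tool from outside, world axes, zero at the start; "torque": the same for the moment, N m; "gripper_width": finger opening in mm.
Only numpy, scipy, OpenCV 4.12 (cv2) and the standard library are available. Lean on these libraries where they do the work, as an engineer would, in place of code of your own. Each camera call takes 0.05 s, during which the arm holds its last target.

## Working session

There is one attempt and no reset: what is moved stays moved. The work goes in short steps, Python scripts to look and compute and a tool call to move; the robot and the scene stay as the last step left them, time stands still between calls to the robot, and variables do not carry over. Pictures are saved under pics/ and viewed, and the job is handed in when it is done.

Besides the shell and the picture viewer there is one more tool, called after ">>>" as name(argument=value, ...) on one line, values as JSON. servo_tool: Moves the arm, as the interface text tells. Its arguments: {"type":"object","properties":{"plan":{"type":"array"},"squeeze":{"type":"number"}},"required":["plan"]}

```bash
mkdir -p pics
python3 - <<'E'
from workcell import *
import cv2,numpy as np,pickle
s=state();print(s)
for n in("scene","top"):
    f=grab_frame(n);pickle.dump(f,open(f'{n}0.pkl','wb'))
    cv2.imwrite(f'pics/{n}0.png',f["color"][:,:,::-1]);print(n,f["fx"],f["fy"],f["cx"],f["cy"],f["rvec"],f["tvec"],(f["range_z"]>0).mean())
E
```

```text
{'time_s': 0.0, 'qpos': array([ 7.45417126e+01,  1.83506373e+01,  8.97066170e+01,  2.35018056e-04,
        7.20441286e+01, -1.14410140e+00]), 'qvel': array([-0.0366418 ,  0.00705201, -0.04417889,  0.01186947, -0.06318145,
        0.05524665]), 'effort': array([-1.84598910e-03, -4.12462378e+01, -2.31966090e+01,  7.22762081e-02,
        4.57907771e-02, -1.67836506e-04]), 'ee_pos': array([142.006465  , 556.66113429, 213.12892155]), 'ee_rot': array([-1.79898642e+02, -2.24771041e-03,  1.65685739e+02]), 'force': array([ 0.29287485,  0.11876315, -0.27526126]), 'torque': array([ 0.00287759, -0.02056452, -0.07208286]), 'gripper_width': 91.17633266393554}
scene 445.66189350766155 445.66189350766155 283.90335616157586 214.84055493845133 [ 1.41589696  2.42020205 -0.65607919] [ 284.51307362 -425.98760171 1213.19077125] 0.9961224489795918
top 514.1104630952345 514.1104630952345 286.8943925258831 195.45801228598768 [ 2.1834335  -2.19931455  0.07075347] [  17.29251728  577.01035319 1170.68578456] 0.9961394557823129
```

View pics/scene0.png

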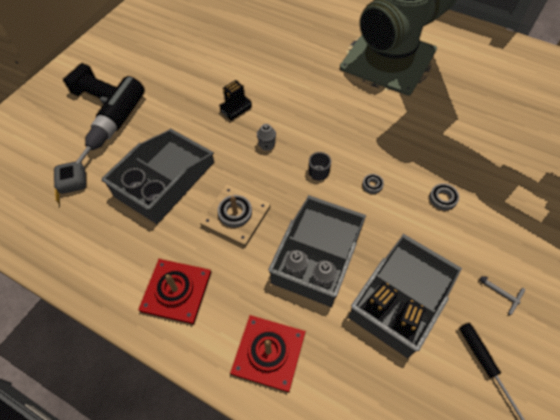

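View pics/top0.png

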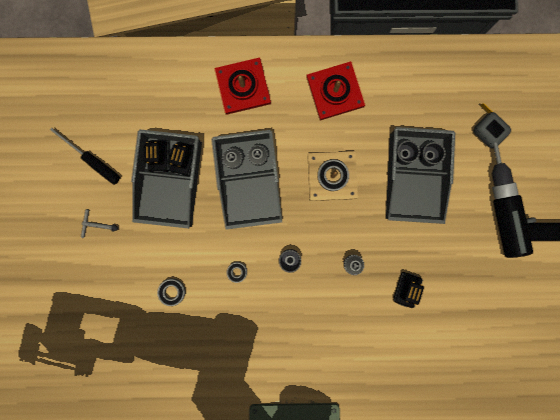

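The pictures show the loose parts at these top pixels: battery (408,288), chuck (353,262), hole saw (290,258), small bearing (237,271), large bearing (171,291). Three things have the post's shape: red ones at (243,85) and (335,90), and a plywood one at (333,175). The plywood one fits the description (wood colour, pale dowel). I'll confirm that in a crop and check the depth.

```bash
cat > h.py <<'E'
import cv2,numpy as np,pickle
from workcell import *
def cam(f):
    R,_=cv2.Rodrigues(np.array(f["rvec"],float));return R,np.array(f["tvec"],float).ravel()
def cloud(f):
    R,t=cam(f);v,u=np.mgrid[0:420,0:560];z=f["range_z"].astype(float)
    P=np.stack([(u-f["cx"])/f["fx"]*z,(v-f["cy"])/f["fy"]*z,z],-1)
    W=(P-t)@R;W[z==0]=np.nan;return W
def ray(f,uv,h):
    R,t=cam(f);uv=np.atleast_2d(np.array(uv,float));d=np.c_[(uv[:,0]-f["cx"])/f["fx"],(uv[:,1]-f["cy"])/f["fy"],np.ones(len(uv))]@R
    c=-t@R;return c+d*((h-c[2])/d[:,2])[:,None]
def proj(f,P):
    return cv2.projectPoints(np.array(P,float).reshape(-1,1,3),np.array(f["rvec"],float),np.array(f["tvec"],float),np.array([[f["fx"],0,f["cx"]],[0,f["fy"],f["cy"]],[0,0,1.]]),None)[0].reshape(-1,2)
def snap(n,k):
    f=grab_frame(n);pickle.dump(f,open(f'{n}{k}.pkl','wb'));return f
def crop(f,u0,v0,u1,v1,k,name):
    c=cv2.resize(f["color"][v0:v1,u0:u1,::-1],None,fx=k,fy=k,interpolation=cv2.INTER_CUBIC);cv2.imwrite('pics/'+name,c)
def load(n,k): return pickle.load(open(f'{n}{k}.pkl','rb'))
E
python3 - <<'E'
from h import *
f=load('top',0);g=load('scene',0)
print(cam(f)[0].T@-cam(f)[1],cam(g)[0].T@-cam(g)[1])
for n,q in(('top',f),('scene',g)):
    W=cloud(q)
    m=(np.abs(W[...,2])<8)
    print(n,m.mean(),np.nanmedian(W[m][:,2]),np.nanstd(W[m][:,2]))
W=cloud(f)
for n,(u,v) in dict(bat=(408,288),chuck=(353,262),hs=(290,258),sm=(237,271),lg=(171,291)).items():
    r=28;S=W[v-r:v+r,u-r:u+r].reshape(-1,3);S=S[S[:,2]>7];
    print(n,len(S),S.mean(0).round(1),S.min(0).round(1),S.max(0).round(1))
a=cv2.resize(f["color"][130:225,290:385,::-1],(400,400),interpolation=cv2.INTER_CUBIC);b=cv2.resize(g["color"][170:260,190:280,::-1],(400,400),interpolation=cv2.INTER_CUBIC)
cv2.imwrite('pics/post.png',np.hstack([a,b]))
crop(f,120,225,440,320,2.5,'parts.png')
crop(f,120,110,470,240,2.2,'bins.png')
E
```

```text
[ 503.77698747   16.69263115 1204.024621  ] [991.69553215 234.37404395 834.1784895 ]
top 0.8075807823129252 0.6271096984665939 2.462844254121748
scene 0.7276615646258503 -1.4975391293192244 1.8864297321872512
bat 804 [ 362.  -255.1   49.3] [ 300.1 -306.     7. ] [ 399.  -201.5   84.6]
chuck 348 [ 419.5 -133.    51.8] [ 367.6 -193.6    7. ] [482.8 -82.8  73.1]
hs 277 [427.3   9.   24.7] [375.1 -38.7   7. ] [469.5  69.5  50.7]
sm 290 [401.6 130.6  13.6] [355.3  69.5   7. ] [431.2 175.8  21. ]
lg 483 [357.9 280.7  15.5] [320.3 219.7   7.1] [420.5 312.1  23.6]
```

View pics/post.png

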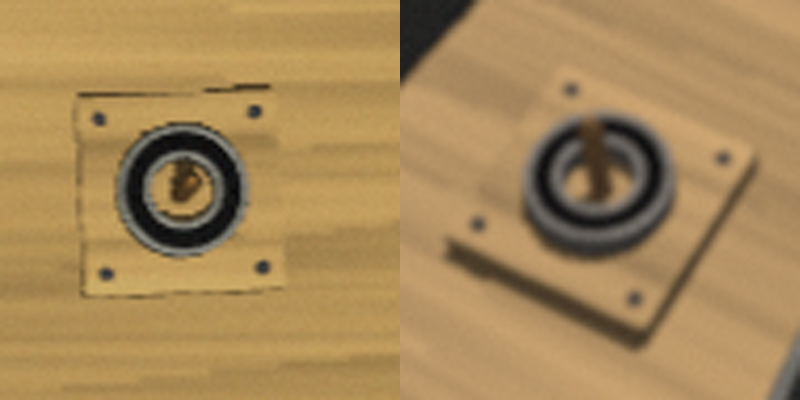

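View pics/parts.png

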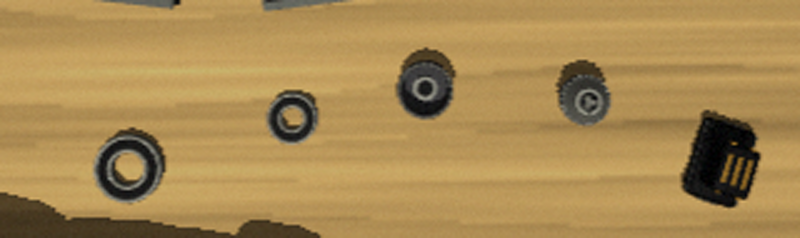

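View pics/bins.png

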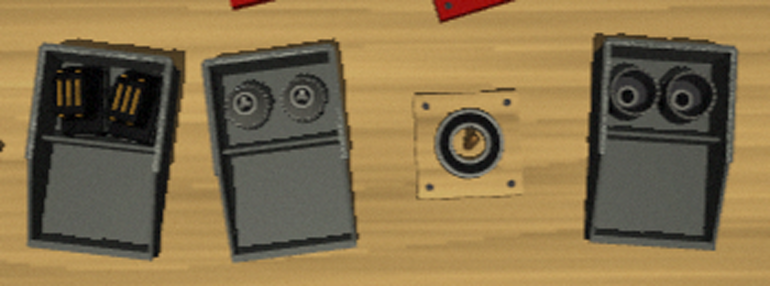

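Crop confirms the plywood base with pale wooden dowel at top (333,175), scene (235,210). Now for the precise positions.

Run:
```python
from h import *
F={'top':load('top',0),'scene':load('scene',0)}
px={'top':dict(bat=(408,288),chuck=(353,262),hs=(290,258),sm=(237,271),lg=(171,291)),'scene':dict(bat=(235,100),chuck=(266,137),hs=(319,166),sm=(373,183),lg=(444,196))}
hm=dict(bat=39,chuck=30,hs=21,sm=7,lg=8)
for n,f in F.items():
    hsv=cv2.cvtColor(f['color'],cv2.COLOR_RGB2HSV)
    m=((hsv[...,1]<100)|(hsv[...,2]<45)).astype(np.uint8)
    if n=='top': cv2.imwrite('pics/mask.png',m*255)
    for k,(u,v) in px[n].items():
        r=26;s=np.zeros_like(m);s[v-r:v+r,u-r:u+r]=m[v-r:v+r,u-r:u+r]
        s=cv2.morphologyEx(s,cv2.MORPH_OPEN,np.ones((2,2)))
        cs,_=cv2.findContours(s,cv2.RETR_EXTERNAL,cv2.CHAIN_APPROX_NONE);c=max(cs,key=cv2.contourArea)
        M=cv2.moments(c);ctr=(M['m10']/M['m00'],M['m01']/M['m00'])
        ro=ray(f,c[:,0,:],hm[k]);
        print(n,k,np.round(ctr,1),cv2.contourArea(c),ray(f,ctr,hm[k])[0].round(1),'extent',np.ptp(ro,axis=0).round(1)[:2])
# depth
for n,f in F.items():
    W=cloud(f)
    for k,(h0,h1) in dict(bat=(70,90),chuck=(50,75),hs=(8,50),sm=(6,25),lg=(6,25)).items():
        u,v=px[n][k];r=26;S=W[v-r:v+r,u-r:u+r].reshape(-1,3);S=S[(S[:,2]>h0)&(S[:,2]<h1)]
        print('d',n,k,len(S),np.median(S,axis=0).round(1),((np.percentile(S,2,axis=0)+np.percentile(S,98,axis=0))/2).round(1))
# dowel + post
crop(F['top'],380,260,440,315,10,'bat_t.png')
crop(F['scene'],210,75,260,125,12,'bat_s.png')
```

```text
top bat [407.5 289.9] 582.0 [ 361.4 -256.3   39. ] extent [78.1 67.9]
top chuck [354.6 265.3] 301.5 [ 416.4 -139.3   30. ] extent [43.  43.3]
top hs [290.6 261.5] 382.0 [425.5   5.6  21. ] extent [52.3 48.2]
top sm [237.5 273. ] 310.0 [399.1 128.6   7. ] extent [46.  43.9]
top lg [171.7 292.9] 571.0 [354.9 279.9   8. ] extent [61.6 62.2]
scene bat [235.6 104.6] 595.0 [ 377.2 -247.9   39. ] extent [107.1  86.7]
scene chuck [266.9 137.7] 403.0 [ 422.7 -133.6   30. ] extent [75.3 58. ]
scene hs [320.1 166. ] 518.0 [428.4   8.4  21. ] extent [79.4 60. ]
scene sm [373.6 184. ] 340.0 [404.6 131.6   7. ] extent [57.  49.1]
scene lg [445.  197.1] 631.5 [360.7 282.4   8. ] extent [74.6 63.3]
d top bat 328 [ 359.5 -259.4   78.2] [ 359.6 -259.9   77.2]
d top chuck 196 [ 419.6 -133.4   60.7] [ 418.9 -134.9   60.9]
d top hs 231 [426.2   9.2  31.1] [428.3   8.5  27.9]
d top sm 316 [401.7 131.5  13.5] [393.4 130.5  12.5]
d top lg 498 [357.9 280.3  15.5] [358.  281.1  13.6]
d scene bat 216 [ 362.2 -261.2   75.9] [ 361.1 -262.6   74.8]
d scene chuck 142 [ 424.6 -135.    59.4] [ 422.3 -136.3   59.5]
d scene hs 452 [431.2   5.5  29.2] [430.4   6.2  26.7]
d scene sm 279 [404.2 128.   11.3] [403.7 128.2  10.7]
d scene lg 486 [361.  278.6  13.3] [360.3 278.2  11.9]
```

View pics/bat_t.png

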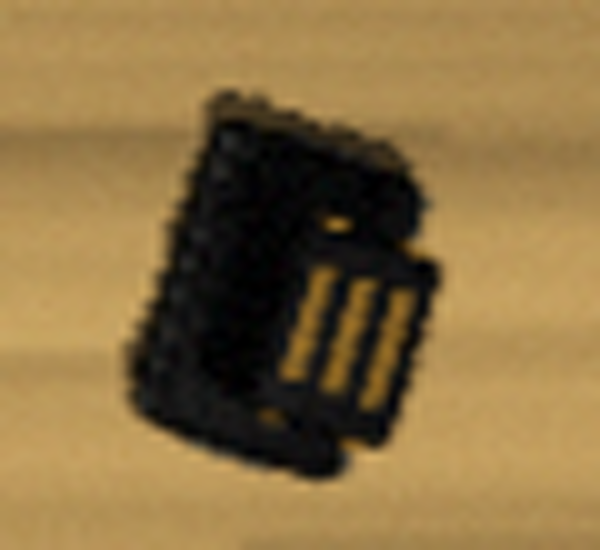

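View pics/bat_s.png

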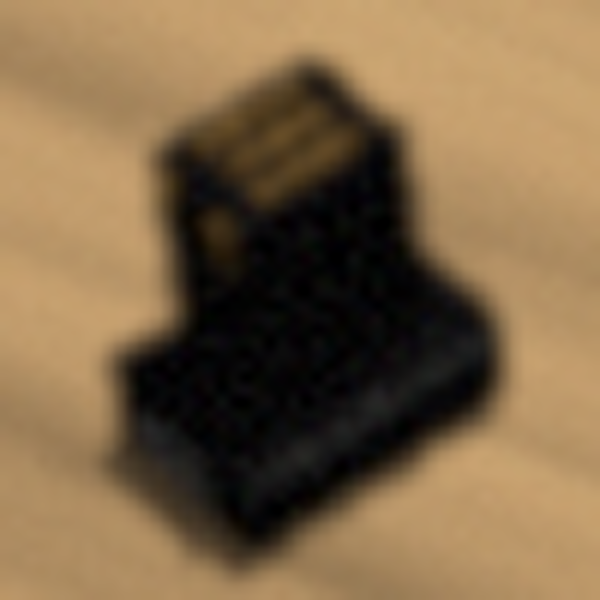

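View pics/mask.png

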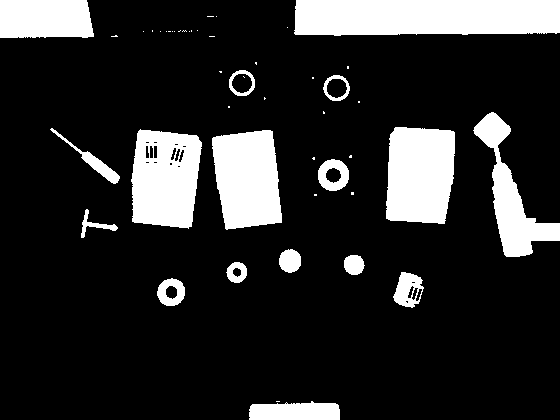

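Run:
```python
from h import *
F={'top':load('top',0),'scene':load('scene',0)}
# battery: foot edge & stem edges by picked pixels (crop/10+offset)
t=F['top'];s=F['scene']
def T(pts,h):return ray(t,np.array(pts)/10+[380,260],h)
def S(pts,h):return ray(s,np.array(pts)/12+[210,75],h)
def ang(a,b): return np.degrees(np.arctan2(*(a-b)[[1,0]]))
st=T([(435,265),(385,440)],78);print('stem right edge',st.round(1),ang(st[0],st[1]))
b=T([(403,290),(372,405)],78);print('bar',ang(*b)); b=T([(322,270),(293,378)],78);print('bar',b.round(1),ang(*b))
fe=T([(212,125),(130,395)],26);print('foot left edge top',fe.round(1),ang(*fe))
fe=T([(212,125),(130,395)],0);print('same at 0',fe.round(1))
cc=T([(403,290),(372,405),(322,270),(293,378)],78).mean(0);print('contacts ctr top',cc)
c2=S([(165,150),(315,60),(400,130),(250,215)],78);print('stem top scene',c2.round(1),c2.mean(0))
# post
for n,f,(u,v) in(('top',t,(333,175)),('scene',s,(235,210))):
    hsv=cv2.cvtColor(f['color'],cv2.COLOR_RGB2HSV);m=((hsv[...,1]<100)|(hsv[...,2]<45)).astype(np.uint8)
    r=21;q=np.zeros_like(m);q[v-r:v+r,u-r:u+r]=m[v-r:v+r,u-r:u+r]
    n_,lab,stt,cen=cv2.connectedComponentsWithStats(q)
    i=1+np.argmax(stt[1:,4]);cs,_=cv2.findContours((lab==i).astype(np.uint8),cv2.RETR_EXTERNAL,cv2.CHAIN_APPROX_NONE)
    M=cv2.moments(max(cs,key=len));ctr=(M['m10']/M['m00'],M['m01']/M['m00'])
    print(n,'post ring',ctr,ray(f,ctr,27)[0].round(1))
    for i in range(1,n_):
        if 1<stt[i,4]<12: print('  screw',cen[i].round(1),ray(f,cen[i],18)[0].round(1))
    W=cloud(f)[v-25:v+25,u-25:u+25].reshape(-1,3);W=W[(W[:,2]>55)&(W[:,2]<95)];print('  dowel',len(W),np.median(W,axis=0).round(1) if len(W) else '')
# bins: floor of front bay z~4, wall rims
W=cloud(t)
for k,(u0,u1,v0,v1) in dict(batb=(128,205,125,232),chb=(208,288,125,235),hsb=(382,460,122,228)).items():
    hsv=cv2.cvtColor(t['color'],cv2.COLOR_RGB2HSV);m=(hsv[...,1]<100).astype(np.uint8)
    q=np.zeros_like(m);q[v0:v1,u0:u1]=m[v0:v1,u0:u1]
    cs,_=cv2.findContours(q,cv2.RETR_EXTERNAL,cv2.CHAIN_APPROX_NONE);c=max(cs,key=cv2.contourArea)
    ap=cv2.approxPolyDP(c,3,True)[:,0];print(k,ap.tolist())
    # rim-high points: depth
    X=W[v0:v1,u0:u1].reshape(-1,3)
crop(t,125,120,290,235,4.8,'bb.png');crop(t,375,115,470,235,5,'hb.png')
```

```text
stem right edge [[ 373.1 -282.    78. ]
 [ 335.6 -270.2   78. ]] -17.377805120105243
bar -16.502786083868315
bar [[ 372.3 -257.4   78. ]
 [ 349.1 -250.6   78. ]] -16.391237437889085
foot left edge top [[ 399.1 -245.7   26. ]
 [ 338.4 -225.8   26. ]] -18.157392360260147
same at 0 [[ 396.8 -251.5    0. ]
 [ 334.8 -231.2    0. ]]
contacts ctr top [ 358.08333596 -262.61239696   78.        ]
stem top scene [[ 375.  -277.9   78. ]
 [ 339.6 -265.6   78. ]
 [ 347.8 -240.5   78. ]
 [ 381.6 -253.8   78. ]] [ 360.97554076 -259.45753996   78.        ]
top post ring (332.96912751677854, 174.6787472035794) [623.7 -93.2  27. ]
  screw [350.1 156.1] [ 667.6 -134.4   18. ]
  screw [313.3 158. ] [663.8 -48.8  18. ]
  screw [352. 193.] [ 581.7 -137.5   18. ]
  screw [315.  194.5] [578.9 -51.9  18. ]
  dowel 27 [621.9 -90.4  76.5]
scene post ring (234.25717991476745, 210.39540485454881) [624.4 -95.1  27. ]
  screw [228.  189.7] [ 582.4 -139.2   18. ]
  dowel 52 [626.1 -93.3  72.4]
batb [[140, 129], [131, 179], [132, 221], [188, 228], [201, 142], [196, 135]]
chb [[270, 130], [212, 138], [226, 229], [281, 222]]
hsb [[395, 127], [389, 138], [386, 218], [444, 223], [453, 178], [454, 132]]
```

View pics/bb.png

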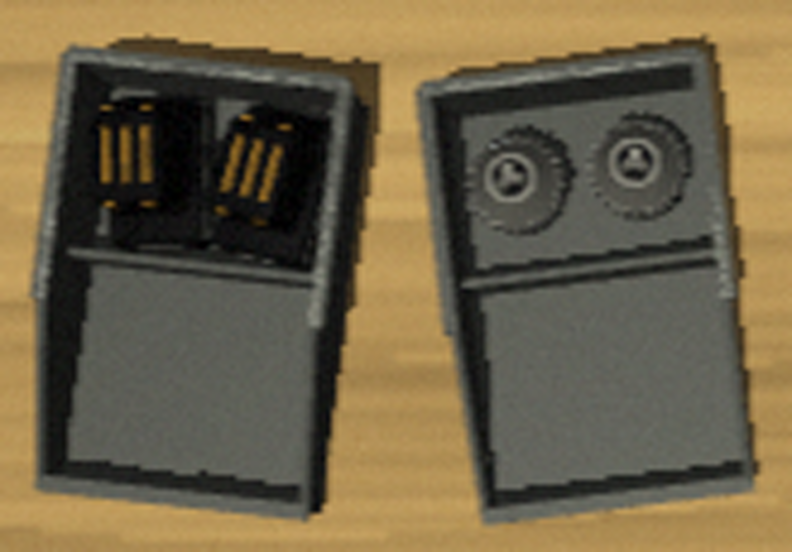

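View pics/hb.png

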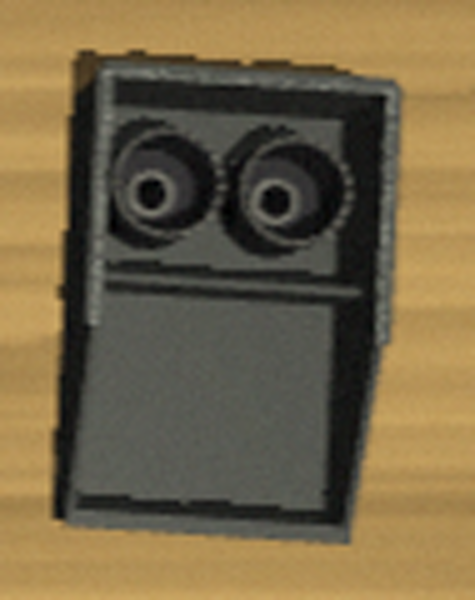

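Run:
```python
from h import *
t=load('top',0)
C={'batb':((125,120),4.8,[(68,48),(352,75),(38,490),(305,518)]),'chb':((125,120),4.8,[(418,85),(712,42),(487,520),(752,487)]),'hsb':((375,115),5,[(100,65),(400,85),(62,518),(350,542)])}
mod=np.array([(100,65),(100,-65),(-100,65),(-100,-65)],float)
for k,(o,sc,p) in C.items():
    p=np.array(p)/sc+o;w=np.r_[ray(t,p[:2],70),ray(t,p[2:],35)][:,:2]
    c=w.mean(0);A=(w-c).T@mod;U,_,V=np.linalg.svd(A);R=U@V
    print(k,w.round(1).tolist(),'c',c.round(1),'yaw',np.degrees(np.arctan2(R[1,0],R[0,0])).round(1),'res',(w-c-mod@R.T).round(1).tolist(),'bay',(c+R@[-44,0]).round(1))
```

```text
batb [[722.2, 341.0], [708.7, 209.3], [518.0, 363.0], [503.9, 236.8]] c [613.2 287.5] yaw -6.7 res [[2.1, 0.5], [3.7, -2.0], [-3.4, -0.7], [-2.4, 2.2]] bay [569.5 292.6]
chb [[703.8, 178.7], [723.0, 42.4], [502.3, 150.8], [517.0, 25.5]] c [611.5  99.4] yaw 6.6 res [[0.4, 3.3], [4.7, -3.9], [-2.4, -1.6], [-2.7, 2.2]] bay [567.8  94.3]
hsb [[722.8, -228.8], [712.9, -362.5], [521.7, -214.9], [509.9, -345.6]] c [ 616.8 -288. ] yaw -4.5 res [[1.3, 2.1], [1.4, -1.9], [-0.5, 0.5], [-2.2, -0.7]] bay [ 573.  -284.5]
```

>>> servo_tool(plan=[[[-20,-15,5,0,0,-0.02,1],[-60,-45,20,0,0,-0.05,1],[-95,-75,35,0,0,-0.09,1],[-130,-102,50,0,0,-0.12,1],[-165,-130,65,0,0,-0.15,1],[-200,-155,80,0,0,-0.18,1],[-235,-182,95,0,0,-0.21,1],[-262,-203,105,0,0,-0.24,1],[-277,-214.4,114,0,0,-0.25,1],[-277,-214.4,114,0,0,-0.25,1],[-277,-214.4,114,0,0,-0.25,1]]], squeeze=20)

```text
time_s: 1.2
ee_pos: [357.4, 280.9, 99.8]
ee_rot: [180.0, -0.0, 179.9]
force: [0.9, -0.2, -0.4]
gripper_width: 91.5
```

Run:
```python
from h import *
f=snap('scene',1);g=snap('top',1)
a=cv2.resize(f["color"][110:240,380:510,::-1],(400,400),interpolation=cv2.INTER_CUBIC);b=cv2.resize(g["color"][230:340,115:225,::-1],(400,400),interpolation=cv2.INTER_CUBIC)
cv2.imwrite('pics/l1.png',np.hstack([a,b]))
```

```text
(no output)
```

View pics/l1.png

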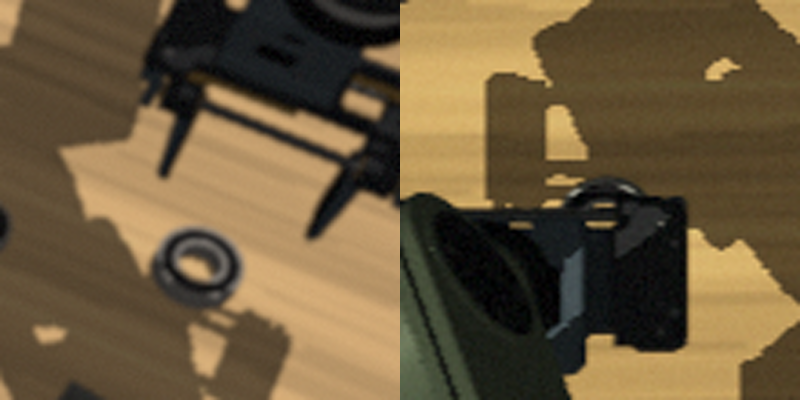

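The fingers straddle the large bearing. Descending and gripping.

>>> servo_tool(plan=[[[0,0,15,0,0,0,1],[0,0,45,0,0,0,1],[0,0,75,0,0,0,1],[0,0,90,0,0,0,1],[0,0,96.5,0,0,0,1],[0,0,96.5,0,0,0,1],[0,0,96.5,0,0,0,0.6],[0,0,96.5,0,0,0,0.5],[0,0,96.5,0,0,0,0.5],[0,0,96.5,0,0,0,0.5],[0,0,96.5,0,0,0,0.5],[0,0,96.5,0,0,0,0.5]]], squeeze=20)

```text
time_s: 2.5
ee_pos: [357.8, 281.0, 4.0]
ee_rot: [180.0, 0.0, -180.0]
force: [-1.9, -1.3, 5.7]
gripper_width: 61.0
```

>>> servo_tool(plan=[[[0,0,-10,0,0,0,0.5],[0,0,-35,0,0,0,0.5],[0,0,-65,0,0,0,0.5],[-10,-14,-95,0,0,0,0.5],[-28,-39,-115,0,0,0,0.5],[-50,-70,-120,0,0,0,0.5],[-73,-103,-120,0,0,0,0.5],[-96,-135,-120,0,0,0,0.5],[-119,-167,-120,0,0,0,0.5],[-142,-200,-120,0,0,0,0.5],[-165,-232,-120,0,0,0,0.5],[-188,-264,-120,0,0,0,0.5],[-211,-297,-120,0,0,0,0.5],[-234,-329,-120,0,0,0,0.5],[-252,-355,-120,0,0,0,0.5],[-263,-370,-120,0,0,0,0.5],[-266.5,-375,-120,0,0,0,0.5],[-266.5,-375,-120,0,0,0,0.5],[-266.5,-375,-120,0,0,0,0.5]]])

```text
time_s: 4.4
ee_pos: [623.2, -93.0, 123.3]
ee_rot: [180.0, -0.1, -180.0]
force: [0.4, 0.3, -2.5]
gripper_width: 61.3
```

Run:
```python
from h import *
print(state()['force'],state()['ee_pos'],state()['gripper_width'])
f=snap('scene',2);g=snap('top',2)
a=cv2.resize(f["color"][120:260,170:310,::-1],(400,400),interpolation=cv2.INTER_CUBIC);b=cv2.resize(g["color"][120:230,278:388,::-1],(400,400),interpolation=cv2.INTER_CUBIC)
cv2.imwrite('pics/l2.png',np.hstack([a,b]))
```

```text
[ 0.36905676  0.29548796 -2.5088921 ] [623.18020371 -93.03396497 123.25285106] 61.34244176551138
```

View pics/l2.png

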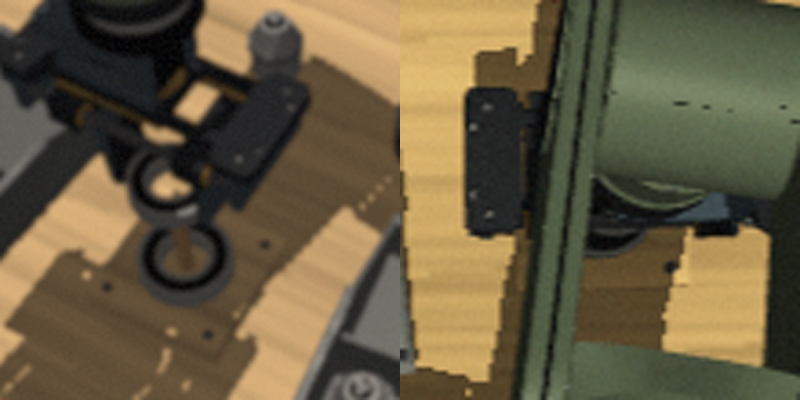

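Run:
```python
from h import *
f=load('scene',2)
k=140/400
p=lambda x,y:(170+x*k,120+y*k)
print(ray(f,p(168,183),136),ray(f,p(186,263),35),proj(f,[(624,-94,136),(624,-94,35),(624,-94,84)]))
print(p(168,183),p(186,263),p(182,228))
```

```text
[[630.09248497 -90.86835778 136.        ]] [[630.54736868 -88.10060478  35.        ]] [[229.16176232 181.05993183]
 [234.40593752 208.51631412]
 [231.99002512 195.86757298]]
(228.8, 184.05) (235.1, 212.05) (233.7, 199.8)
```

>>> servo_tool(plan=[[[0,0,8,0,0,0,0.5],[0,0,22,0,0,0,0.5],[0,0,38,0,0,0,0.5],[0,0,54,0,0,0,0.5],[0,0,68,0,0,0,0.5],[0,0,77,0,0,0,0.5],[0,0,81,0,0,0,0.5],[0,0,82.5,0,0,0,0.5],[0,0,83,0,0,0,0.5],[0,0,83,0,0,0,0.5]]])

```text
time_s: 5.5
ee_pos: [624.6, -94.0, 41.0]
ee_rot: [-180.0, 0.1, -180.0]
force: [0.1, 0.2, -2.2]
gripper_width: 60.9
```

>>> servo_tool(plan=[[[0,0,0.5,0,0,0,0.5],[0,0,1,0,0,0,0.5],[0,0,1,0,0,0,0.5]]])

```text
time_s: 5.8
ee_pos: [624.2, -94.0, 39.6]
ee_rot: [180.0, 0.0, -180.0]
force: [-0.1, -1.1, -1.7]
gripper_width: 61.2
```

>>> servo_tool(plan=[[[0,0,0.5,0,0,0,0.5],[0,0,1,0,0,0,0.5],[0,0,1,0,0,0,0.5]]])

```text
time_s: 6.1
ee_pos: [624.2, -94.0, 39.1]
ee_rot: [-180.0, 0.0, -180.0]
force: [-2.3, 0.4, 3.1]
gripper_width: 61.1
```

Contact felt (about +5 N). Releasing gently and rising.

>>> servo_tool(plan=[[[0,0,0,0,0,0,0.75],[0,0,0,0,0,0,0.85],[0,0,0,0,0,0,0.85],[0,0,0,0,0,0,0.85],[0,0,-15,0,0,0,0.85],[0,0,-45,0,0,0,0.85],[0,0,-75,0,0,0,0.85],[0,0,-85,0,0,0,0.85],[0,0,-85,0,0,0,0.85]]])

```text
time_s: 7.0
ee_pos: [625.0, -94.1, 124.8]
ee_rot: [-180.0, 0.2, -180.0]
force: [0.1, -0.8, 0.4]
gripper_width: 77.3
```

>>> servo_tool(plan=[[[8,8,0,0,0,0,0.85],[28,28,0,0,0,0,0.85],[55,55,0,0,0,0,0.85],[83,84,0,0,0,0,0.85],[111,112,5,0,0,0,0.85],[139,140,12,0,0,0,0.85],[167,168,20,0,0,0,0.85],[195,196,30,0,0,0,0.85],[214,216,37,0,0,0,0.85],[222,224,40,0,0,0,0.85],[222,224,40,0,0,0,0.85]]])

```text
time_s: 8.1
ee_pos: [399.9, 130.3, 82.3]
ee_rot: [-179.9, -0.2, -179.8]
force: [0.2, -0.2, -0.2]
gripper_width: 77.8
```

Run:
```python
from h import *
print(state()['ee_pos'])
f=snap('scene',3);g=snap('top',3)
a=cv2.resize(f["color"][130:260,190:320,::-1],(400,400),interpolation=cv2.INTER_CUBIC);b=cv2.resize(g["color"][130:220,290:380,::-1],(400,400),interpolation=cv2.INTER_CUBIC)
cv2.imwrite('pics/l3.png',np.hstack([a,b]));crop(f,300,80,440,220,4,'s3.png')
```

```text
[399.90777229 130.28787429  82.26406203]
```

View pics/l3.png

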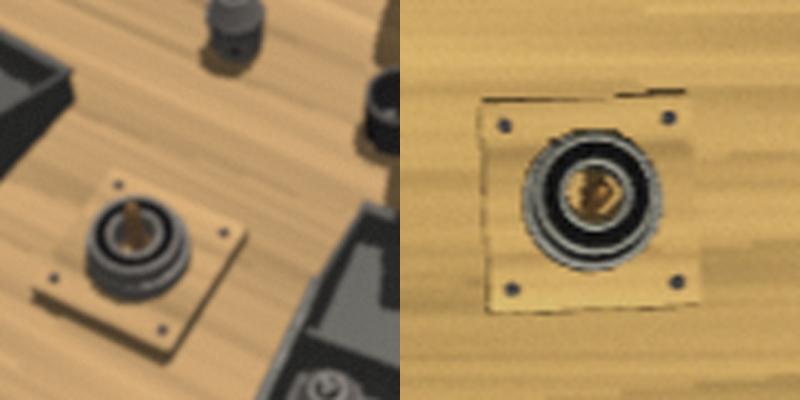

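View pics/s3.png

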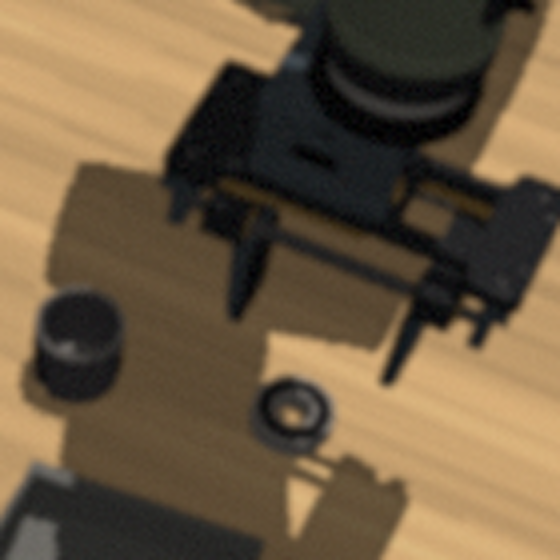

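The large bearing lies flat round the dowel (top crop (595,195)). Now the small bearing.

>>> servo_tool(plan=[[[0,0,12,0,0,0,0.85],[0,0,35,0,0,0,0.85],[0,0,60,0,0,0,0.85],[0,0,75,0,0,0,0.85],[0,0,80,0,0,0,0.85],[0,0,80,0,0,0,0.85],[0,0,80,0,0,0,0.55],[0,0,80,0,0,0,0.4],[0,0,80,0,0,0,0.35],[0,0,80,0,0,0,0.35],[0,0,80,0,0,0,0.35],[0,0,80,0,0,0,0.35]]], squeeze=20)

```text
time_s: 9.4
ee_pos: [402.4, 130.1, 3.9]
ee_rot: [180.0, 0.0, -180.0]
force: [-1.5, -0.3, 4.9]
gripper_width: 45.4
```

>>> servo_tool(plan=[[[0,0,-10,0,0,0,0.35],[0,0,-35,0,0,0,0.35],[0,0,-65,0,0,0,0.35],[-8,-8,-95,0,0,0,0.35],[-25,-26,-115,0,0,0,0.35],[-50,-51,-120,0,0,0,0.35],[-78,-79,-120,0,0,0,0.35],[-106,-107,-120,0,0,0,0.35],[-134,-135,-120,0,0,0,0.35],[-162,-163,-120,0,0,0,0.35],[-190,-192,-120,0,0,0,0.35],[-210,-212,-120,0,0,0,0.35],[-222,-224,-120,0,0,0,0.35],[-222,-224,-120,0,0,0,0.35],[-222,-224,-120,0,0,0,0.35],[-222,-224,-120,0,0,0,0.35]]])

```text
time_s: 11.0
ee_pos: [623.1, -93.2, 123.4]
ee_rot: [180.0, -0.1, -180.0]
force: [-0.2, -1.3, -1.1]
gripper_width: 45.6
```

Run:
```python
from h import *
print(state()['ee_pos'],state()['gripper_width'])
f=snap('scene',4)
crop(f,190,150,280,240,6,'l4.png')
```

```text
[623.09032069 -93.15440495 123.4163226 ] 45.576081776412074
```

View pics/l4.png

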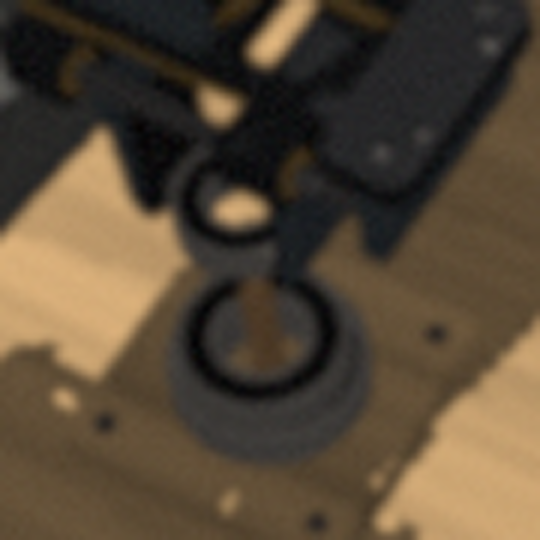

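Run:
```python
from h import *
f=load('scene',4);k=130/400
s=np.array([(118,184),(223,232),(53,278),(162,330)])*k+[190,130]
print('post scene',ray(f,s,18).mean(0).round(1))
# held bearing outer ring top face ellipse: estimated bore ctr & black ring
print('bore',ray(f,(190+240/6,150+208/6),133.5).round(1))
t=load('top',3)
s=np.array([(505,126),(668,118),(512,289),(677,282)],float);s[:,0]-=400;s=s*90/400+[290,130]
print('post top',ray(t,s,18).mean(0).round(1))
```

```text
post scene [624.3 -93.8  18. ]
bore [[628.9 -89.3 133.5]]
post top [622.  -93.7  18. ]
```

>>> servo_tool(plan=[[[0,0,8,0,0,0,0.35],[0,0,20,0,0,0,0.35],[0,0,28,0,0,0,0.35],[0,0,32,0,0,0,0.35],[0,0,35,0,0,0,0.35],[0,0,38,0,0,0,0.35],[0,0,40,0,0,0,0.35],[0,0,40,0,0,0,0.35]]])

```text
time_s: 11.85
ee_pos: [624.1, -94.0, 83.3]
ee_rot: [180.0, -0.0, -180.0]
force: [0.2, 0.7, -2.0]
gripper_width: 45.5
```

Run:
```python
from h import *
print(state()['ee_pos'],state()['force'])
f=snap('scene',5)
crop(f,190,150,280,240,6,'l5.png')
```

```text
[624.09026447 -93.99796024  83.28967034] [ 0.24281885  0.69375809 -1.9734487 ]
```

View pics/l5.png

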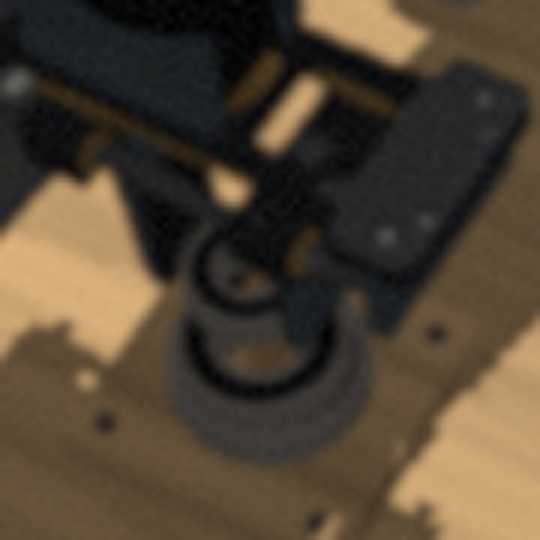

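Dowel tip is inside the bore with no contact force. Continuing down slowly.

>>> servo_tool(plan=[[[0,0,3,0,0,0,0.35],[0,0,7,0,0,0,0.35],[0,0,11,0,0,0,0.35],[0,0,15,0,0,0,0.35],[0,0,19,0,0,0,0.35],[0,0,23,0,0,0,0.35],[0,0,26,0,0,0,0.35],[0,0,27,0,0,0,0.35],[0,0,27,0,0,0,0.35]]])

```text
time_s: 12.8
ee_pos: [624.1, -94.0, 56.2]
ee_rot: [180.0, -0.0, -180.0]
force: [0.9, 0.3, -0.6]
gripper_width: 45.5
```

>>> servo_tool(plan=[[[0,0,0.5,0,0,0,0.35],[0,0,1,0,0,0,0.35],[0,0,1,0,0,0,0.35]]])

```text
time_s: 13.1
ee_pos: [624.2, -94.0, 55.5]
ee_rot: [180.0, 0.0, -180.0]
force: [0.5, 0.5, -1.5]
gripper_width: 45.3
```

>>> servo_tool(plan=[[[0,0,0.4,0,0,0,0.35],[0,0,0.8,0,0,0,0.35],[0,0,0.8,0,0,0,0.35]]])

```text
time_s: 13.4
ee_pos: [624.2, -94.0, 55.0]
ee_rot: [180.0, 0.0, -180.0]
force: [-0.2, 0.8, 0.5]
gripper_width: 45.9
```

>>> servo_tool(plan=[[[0,0,0.4,0,0,0,0.35],[0,0,0.4,0,0,0,0.35]]])

```text
time_s: 13.6
ee_pos: [624.2, -94.0, 54.9]
ee_rot: [-180.0, 0.0, -180.0]
force: [-1.5, 0.9, 4.7]
gripper_width: 45.9
```

>>> servo_tool(plan=[[[0,0,0,0,0,0,0.6],[0,0,0,0,0,0,0.7],[0,0,0,0,0,0,0.7],[0,0,0,0,0,0,0.7],[0,0,-15,0,0,0,0.7],[0,0,-45,0,0,0,0.75],[0,0,-75,0,0,0,0.8],[10,-6,-80,0,0,0.02,0.8],[35,-22,-80,0,0,0.05,0.8],[68,-43,-80,0,0,0.09,0.8],[101,-64,-80,0,0,0.13,0.8],[134,-85,-80,0,0,0.17,0.8],[167,-106,-75,0,0,0.2,0.8],[200,-127,-70,0,0,0.24,0.8],[233,-148,-65,0,0,0.27,0.8],[256,-161,-61,0,0,0.297,0.8],[263.5,-166,-60,0,0,0.297,0.8],[263.5,-166,-60,0,0,0.297,0.8]]])

```text
time_s: 15.4
ee_pos: [359.6, -260.2, 113.8]
ee_rot: [180.0, -0.0, 162.9]
force: [-0.5, 0.9, -0.2]
gripper_width: 73.2
```

Run:
```python
from h import *
print(state()['ee_pos'],state()['ee_rot'])
f=snap('scene',6);g=snap('top',6)
a=cv2.resize(f["color"][150:250,190:290,::-1],(400,400),interpolation=cv2.INTER_CUBIC);b=cv2.resize(f["color"][40:150,160:270,::-1],(400,400),interpolation=cv2.INTER_CUBIC)
cv2.imwrite('pics/l6.png',np.hstack([a,b]))
cv2.imwrite('pics/t6.png',cv2.resize(g['color'][130:330,280:460,::-1],None,fx=2.5,fy=2.5))
```

```text
[ 359.57694158 -260.1970185   113.77460988] [ 1.79967965e+02 -4.39563842e-02  1.62877844e+02]
```

View pics/l6.png

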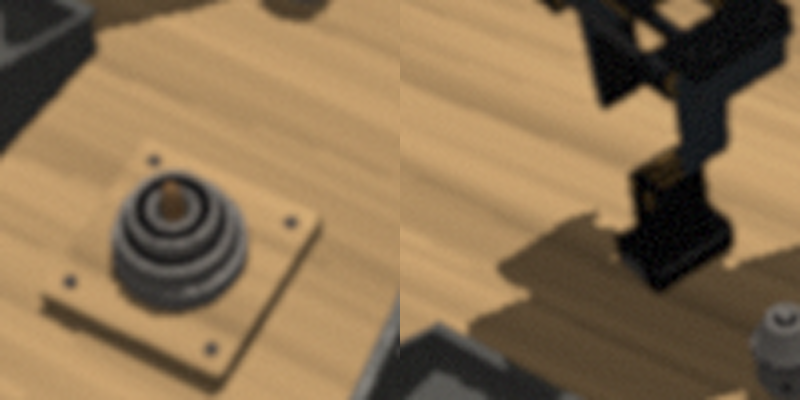

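View pics/t6.png

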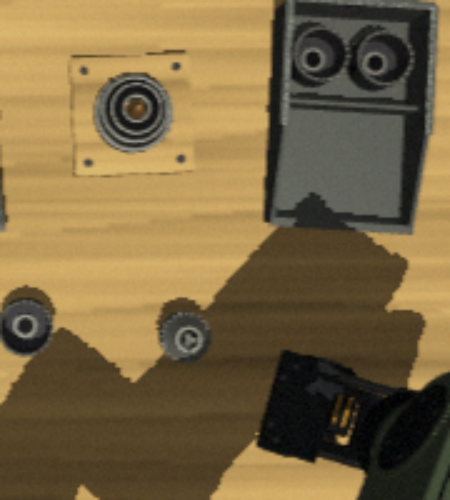

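Both bearings are stacked on the dowel (scene crop (170,215)): small on top, large below. Lowering onto the battery stem.

>>> servo_tool(plan=[[[0,0,10,0,0,0,0.8],[0,0,28,0,0,0,0.8],[0,0,46,0,0,0,0.8],[0,0,62,0,0,0,0.8],[0,0,73,0,0,0,0.8],[0,0,77,0,0,0,0.8],[0,0,77,0,0,0,0.6],[0,0,77,0,0,0,0.4],[0,0,77,0,0,0,0.25],[0,0,77,0,0,0,0.25],[0,0,77,0,0,0,0.25],[0,0,77,0,0,0,0.25],[0,0,77,0,0,0,0.25]]], squeeze=25)

```text
time_s: 16.8
ee_pos: [361.1, -260.5, 37.6]
ee_rot: [-180.0, 0.1, 163.0]
force: [0.1, -1.0, 4.2]
gripper_width: 33.8
```

>>> servo_tool(plan=[[[0,0,-8,0,0,0,0.25],[0,0,-28,0,0,0,0.25],[0,0,-55,0,0,0,0.25],[0,0,-82,0,0,0,0.25],[0,8,-103,0,0,0,0.25],[-2,25,-113,0,0,0,0.25],[-4,55,-115,0,0,-0.01,0.25],[-6,90,-115,0,0,-0.03,0.25],[-8,125,-115,0,0,-0.04,0.25],[-10,162,-115,0,0,-0.05,0.25],[-13,200,-115,0,0,-0.06,0.25],[-15,238,-115,0,0,-0.07,0.25],[-18,276,-115,0,0,-0.08,0.25],[-20,314,-115,0,0,-0.1,0.25],[-23,352,-115,0,0,-0.11,0.25],[-25,390,-115,0,0,-0.12,0.25],[-28,428,-115,0,0,-0.13,0.25],[-30,466,-115,0,0,-0.14,0.25],[-33,502,-115,0,0,-0.15,0.25],[-35,535,-115,0,0,-0.16,0.25]]])

```text
time_s: 18.8
ee_pos: [550.2, 242.9, 151.8]
ee_rot: [-180.0, -0.1, 172.2]
force: [0.5, 0.2, -3.0]
gripper_width: 33.6
```

>>> servo_tool(plan=[[[-5,24,5,0,0,-0.01,0.25],[-9,43,20,0,0,-0.02,0.25],[-12,53.3,35,0,0,-0.02,0.25],[-12,53.3,47,0,0,-0.02,0.25],[-12,53.3,50,0,0,-0.02,0.25],[-12,53.3,50,0,0,-0.02,0.25]]])

```text
time_s: 19.4
ee_pos: [568.9, 291.2, 101.4]
ee_rot: [-179.9, -0.1, 173.3]
force: [0.2, -0.1, -2.1]
gripper_width: 34.0
```

Run:
```python
from h import *
print(state()['ee_pos'],state()['ee_rot'])
f=snap('scene',7);g=snap('top',7)
a=cv2.resize(f["color"][200:360,330:490,::-1],(400,400),interpolation=cv2.INTER_CUBIC);b=cv2.resize(g["color"][120:240,110:230,::-1],(400,400),interpolation=cv2.INTER_CUBIC)
cv2.imwrite('pics/l7.png',np.hstack([a,b]))
```

```text
[568.90348328 291.16889473 101.44797163] [-1.79907764e+02 -1.19947715e-01  1.73258556e+02]
```

View pics/l7.png

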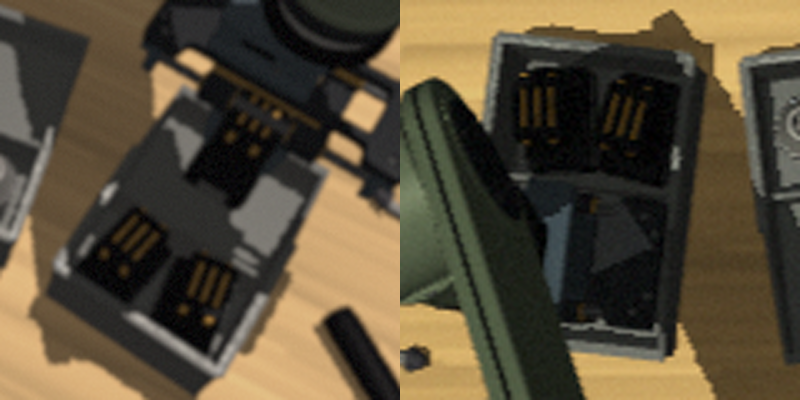

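The battery is centred over the empty front bay and lined up with it. Lowering.

>>> servo_tool(plan=[[[0,0,8,0,0,0,0.25],[0,0,22,0,0,0,0.25],[0,0,36,0,0,0,0.25],[0,0,48,0,0,0,0.25],[0,0,56,0,0,0,0.25],[0,0,59.5,0,0,0,0.25],[0,0,59.5,0,0,0,0.25],[0,0,59.5,0,0,0,0.25]]])

```text
time_s: 20.3
ee_pos: [570.2, 292.7, 42.9]
ee_rot: [180.0, 0.0, 173.3]
force: [-0.8, 0.6, -2.0]
gripper_width: 33.9
```

>>> servo_tool(plan=[[[0,0,0.5,0,0,0,0.25],[0,0,1,0,0,0,0.25],[0,0,1,0,0,0,0.25]]])

```text
time_s: 20.6
ee_pos: [569.8, 292.5, 41.8]
ee_rot: [180.0, 0.0, 173.3]
force: [-0.3, 0.7, -2.6]
gripper_width: 33.8
```

>>> servo_tool(plan=[[[0,0,0.4,0,0,0,0.25],[0,0,0.8,0,0,0,0.25],[0,0,0.8,0,0,0,0.25]]])

```text
time_s: 20.9
ee_pos: [569.8, 292.6, 41.7]
ee_rot: [180.0, 0.0, 173.3]
force: [-2.0, -0.8, 3.6]
gripper_width: 33.8
```

>>> servo_tool(plan=[[[0,0,0,0,0,0,0.45],[0,0,0,0,0,0,0.6],[0,0,0,0,0,0,0.6],[0,0,0,0,0,0,0.6],[0,0,-15,0,0,0,0.6],[0,0,-45,0,0,0,0.6],[0,0,-80,0,0,0,0.6],[3,-13,-105,0,0,-0.01,0.7],[10,-45,-110,0,0,-0.02,0.8],[19,-85,-110,0,0,-0.03,0.8],[28,-125,-110,0,0,-0.04,0.8],[37,-165,-110,0,0,-0.05,0.8],[46,-205,-110,0,0,-0.06,0.8],[55,-245,-110,0,0,-0.07,0.8],[64,-285,-105,0,0,-0.08,0.8],[73,-325,-100,0,0,-0.09,0.8],[82,-365,-92,0,0,-0.1,0.8],[91,-405,-84,0,0,-0.11,0.8],[97,-433,-80,0,0,-0.117,0.8],[98.6,-442,-80,0,0,-0.117,0.8]]])

```text
time_s: 22.9
ee_pos: [419.0, -136.9, 120.5]
ee_rot: [180.0, -0.1, 179.8]
force: [-0.0, 0.1, 0.4]
gripper_width: 73.1
```

Run:
```python
from h import *
print(state()['ee_pos'],state()['ee_rot'])
f=snap('scene',8);g=snap('top',8)
a=cv2.resize(f["color"][200:360,330:490,::-1],(400,400),interpolation=cv2.INTER_CUBIC);b=cv2.resize(f["color"][60:180,200:320,::-1],(400,400),interpolation=cv2.INTER_CUBIC)
cv2.imwrite('pics/l8.png',np.hstack([a,b]))
crop(g,110,110,460,320,2.2,'t8.png')
```

```text
[ 419.02994673 -136.87112032  120.51043903] [ 1.79996764e+02 -6.31057269e-02  1.79830749e+02]
```

View pics/l8.png

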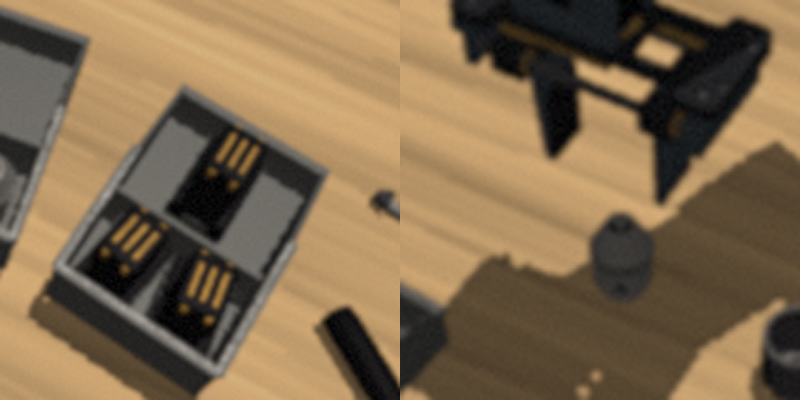

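View pics/t8.png

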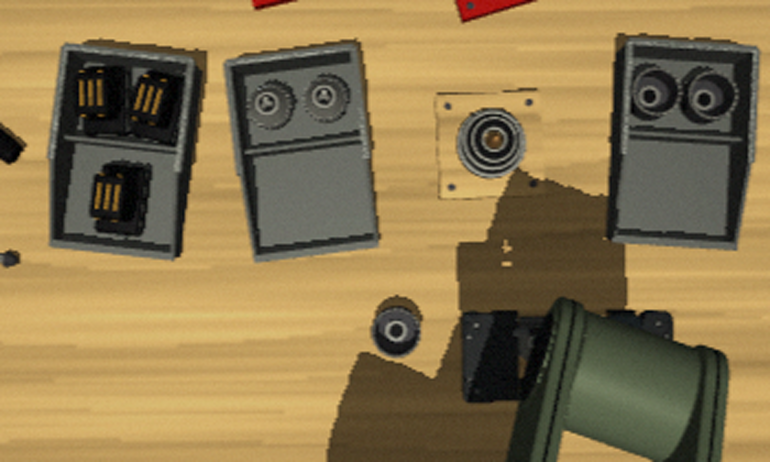

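The battery stands upright in the middle of its bay. Next, the chuck, which sits under the fingers.

>>> servo_tool(plan=[[[0,0,10,0,0,0,0.8],[0,0,32,0,0,0,0.8],[0,0,58,0,0,0,0.8],[0,0,84,0,0,0,0.8],[0,0,102,0,0,0,0.8],[0,0,110,0,0,0,0.8],[0,0,110,0,0,0,0.8],[0,0,110,0,0,0,0.6],[0,0,110,0,0,0,0.45],[0,0,110,0,0,0,0.35],[0,0,110,0,0,0,0.35],[0,0,110,0,0,0,0.35],[0,0,110,0,0,0,0.35]]], squeeze=30)

```text
time_s: 24.3
ee_pos: [421.0, -135.5, 11.6]
ee_rot: [-180.0, 0.1, -180.0]
force: [-0.6, -1.9, 6.8]
gripper_width: 42.1
```

>>> servo_tool(plan=[[[0,0,-8,0,0,0,0.35],[0,0,-28,0,0,0,0.35],[0,0,-55,0,0,0,0.35],[-4,6,-80,0,0,0,0.35],[-14,22,-95,0,0,-0.01,0.35],[-30,47,-100,0,0,-0.02,0.35],[-48,74,-100,0,0,-0.03,0.35],[-66,102,-100,0,0,-0.05,0.35],[-84,130,-100,0,0,-0.06,0.35],[-102,158,-100,0,0,-0.08,0.35],[-120,186,-100,0,0,-0.09,0.35],[-136,211,-100,0,0,-0.11,0.35],[-145,225,-95,0,0,-0.115,0.35],[-147.5,229,-85,0,0,-0.115,0.35],[-147.5,229,-75,0,0,-0.115,0.35],[-147.5,229,-70,0,0,-0.115,0.35],[-147.5,229,-70,0,0,-0.115,0.35]]])

```text
time_s: 26.0
ee_pos: [566.0, 92.7, 79.5]
ee_rot: [-180.0, -0.2, -173.5]
force: [0.3, -0.2, -4.3]
gripper_width: 42.6
```

Run:
```python
from h import *
print(state()['ee_pos'],state()['ee_rot'])
f=snap('scene',9);g=snap('top',9)
a=cv2.resize(f["color"][170:310,250:390,::-1],(400,400),interpolation=cv2.INTER_CUBIC);b=cv2.resize(g["color"][120:240,190:310,::-1],(400,400),interpolation=cv2.INTER_CUBIC)
cv2.imwrite('pics/l9.png',np.hstack([a,b]))
```

```text
[566.01251607  92.74475297  79.50246371] [-179.98340886   -0.22041734 -173.47475248]
```

View pics/l9.png

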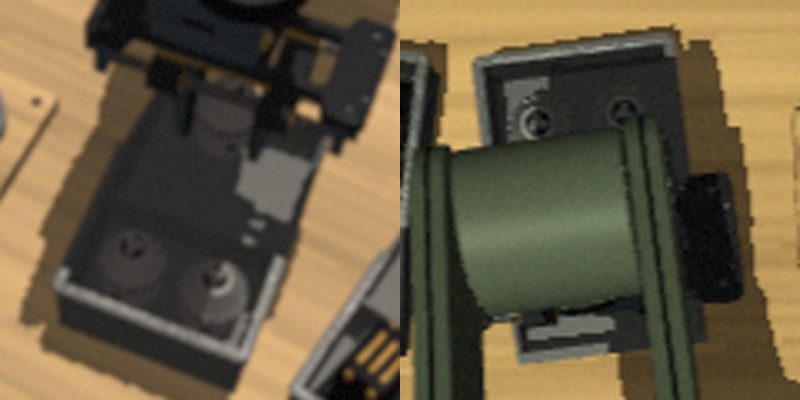

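>>> servo_tool(plan=[[[0,0,8,0,0,0,0.35],[0,0,24,0,0,0,0.35],[0,0,40,0,0,0,0.35],[0,0,54,0,0,0,0.35],[0,0,62,0,0,0,0.35],[0,0,64.5,0,0,0,0.35],[0,0,64.5,0,0,0,0.35],[0,0,64.5,0,0,0,0.35]]])

```text
time_s: 26.9
ee_pos: [568.5, 94.1, 17.1]
ee_rot: [180.0, 0.1, -173.4]
force: [0.1, 0.1, -4.3]
gripper_width: 42.4
```

>>> servo_tool(plan=[[[0,0,0.5,0,0,0,0.35],[0,0,1,0,0,0,0.35],[0,0,1,0,0,0,0.35]]])

```text
time_s: 27.2
ee_pos: [567.9, 94.1, 15.7]
ee_rot: [180.0, 0.0, -173.4]
force: [0.4, -1.0, -3.7]
gripper_width: 42.3
```

>>> servo_tool(plan=[[[0,0,0.4,0,0,0,0.35],[0,0,0.8,0,0,0,0.35],[0,0,0.8,0,0,0,0.35]]])

```text
time_s: 27.5
ee_pos: [567.9, 94.1, 15.6]
ee_rot: [180.0, 0.0, -173.4]
force: [-2.7, 0.3, 5.0]
gripper_width: 42.6
```

>>> servo_tool(plan=[[[0,0,0,0,0,0,0.55],[0,0,0,0,0,0,0.7],[0,0,0,0,0,0,0.7],[0,0,0,0,0,0,0.7],[0,0,-12,0,0,0,0.7],[0,0,-40,0,0,0,0.7],[0,0,-75,0,0,0,0.7],[5,-2,-95,0,0,0.01,0.8],[20,-9,-100,0,0,0.02,0.85],[48,-22,-100,0,0,0.04,0.85],[80,-37,-98,0,0,0.07,0.85],[112,-52,-93,0,0,0.09,0.85],[138,-64,-88,0,0,0.11,0.85],[149.5,-69.5,-85,0,0,0.115,0.85],[149.5,-69.5,-85,0,0,0.115,0.85]]])

```text
time_s: 29.0
ee_pos: [425.1, 7.2, 99.1]
ee_rot: [180.0, -0.1, 179.9]
force: [0.2, -0.4, -0.5]
gripper_width: 77.1
```

Run:
```python
from h import *
print(state()['ee_pos'],state()['ee_rot'])
f=snap('scene',10);g=snap('top',10)
a=cv2.resize(f["color"][170:310,250:390,::-1],(400,400),interpolation=cv2.INTER_CUBIC);b=cv2.resize(f["color"][70:190,250:370,::-1],(400,400),interpolation=cv2.INTER_CUBIC)
cv2.imwrite('pics/l10.png',np.hstack([a,b]))
```

```text
[425.07412575   7.16209498  99.0974902 ] [ 1.79992447e+02 -1.24891106e-01  1.79931370e+02]
```

View pics/l10.png

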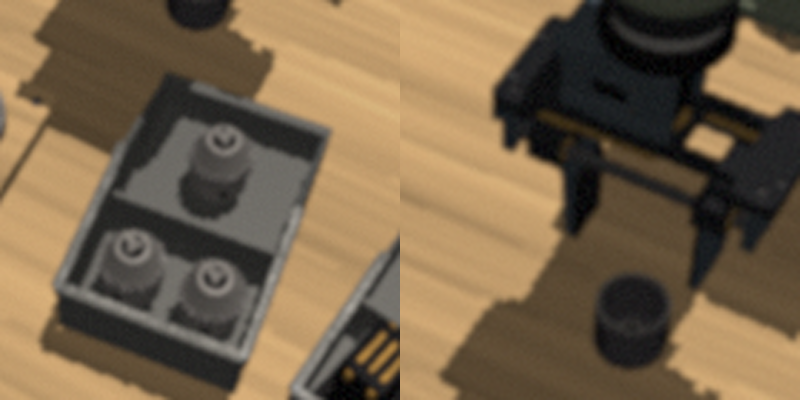

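Chuck stands upright in its bay. Lowering on the hole saw.

>>> servo_tool(plan=[[[0,0,10,0,0,0,0.85],[0,0,32,0,0,0,0.85],[0,0,58,0,0,0,0.85],[0,0,80,0,0,0,0.85],[0,0,90,0,0,0,0.85],[0,0,93.5,0,0,0,0.85],[0,0,93.5,0,0,0,0.85],[0,0,93.5,0,0,0,0.65],[0,0,93.5,0,0,0,0.5],[0,0,93.5,0,0,0,0.4],[0,0,93.5,0,0,0,0.4],[0,0,93.5,0,0,0,0.4]]], squeeze=20)

```text
time_s: 30.3
ee_pos: [427.7, 7.8, 6.7]
ee_rot: [180.0, 0.1, -180.0]
force: [-1.2, -0.3, 5.2]
gripper_width: 50.9
```

>>> servo_tool(plan=[[[0,0,-8,0,0,0,0.4],[0,0,-28,0,0,0,0.4],[0,0,-58,0,0,0,0.4],[-4,-8,-90,0,0,0,0.4],[-13,-26,-110,0,0,0.01,0.4],[-28,-56,-115,0,0,0.02,0.4],[-44,-88,-115,0,0,0.03,0.4],[-60,-120,-115,0,0,0.04,0.4],[-76,-152,-115,0,0,0.05,0.4],[-92,-184,-115,0,0,0.06,0.4],[-108,-216,-115,0,0,0.07,0.4],[-124,-248,-115,0,0,0.079,0.4],[-137,-275,-112,0,0,0.079,0.4],[-144,-289,-104,0,0,0.079,0.4],[-145.5,-292,-92,0,0,0.079,0.4],[-145.5,-292,-80,0,0,0.079,0.4],[-145.5,-292,-75,0,0,0.079,0.4],[-145.5,-292,-75,0,0,0.079,0.4]]])

```text
time_s: 32.1
ee_pos: [571.5, -282.4, 79.7]
ee_rot: [179.9, -0.2, 175.5]
force: [0.5, -0.7, -2.0]
gripper_width: 51.0
```

Run:
```python
from h import *
print(state()['ee_pos'],state()['ee_rot'])
f=snap('scene',11);g=snap('top',11)
a=cv2.resize(f["color"][90:230,90:230,::-1],(400,400),interpolation=cv2.INTER_CUBIC);b=cv2.resize(g["color"][115:235,365:485,::-1],(400,400),interpolation=cv2.INTER_CUBIC)
cv2.imwrite('pics/l11.png',np.hstack([a,b]))
```

```text
[ 571.50800597 -282.40063172   79.70351171] [179.89893522  -0.19162779 175.54718187]
```

View pics/l11.png

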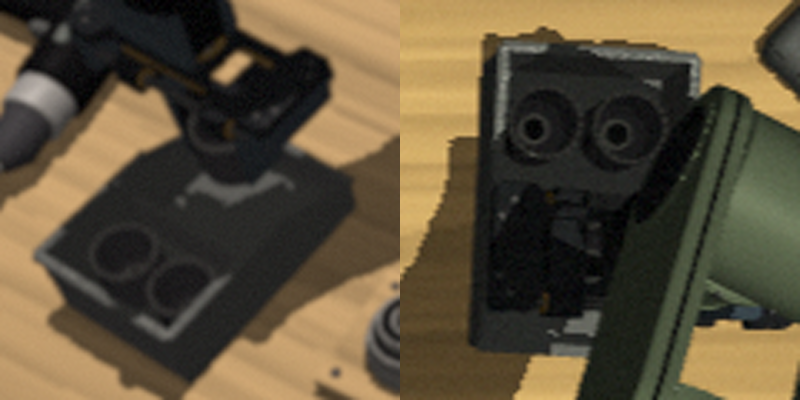

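>>> servo_tool(plan=[[[0,0,8,0,0,0,0.4],[0,0,24,0,0,0,0.4],[0,0,42,0,0,0,0.4],[0,0,58,0,0,0,0.4],[0,0,67,0,0,0,0.4],[0,0,69.5,0,0,0,0.4],[0,0,69.5,0,0,0,0.4],[0,0,70.2,0,0,0,0.4],[0,0,70.2,0,0,0,0.4]]])

```text
time_s: 33.1
ee_pos: [573.4, -284.4, 11.6]
ee_rot: [-180.0, 0.1, 175.5]
force: [0.1, 0.1, -1.0]
gripper_width: 50.7
```

>>> servo_tool(plan=[[[0,0,0.5,0,0,0,0.4],[0,0,0.7,0,0,0,0.4],[0,0,0.7,0,0,0,0.4]]])

```text
time_s: 33.4
ee_pos: [573.1, -284.3, 10.7]
ee_rot: [-180.0, 0.1, 175.5]
force: [-0.5, 0.5, 0.5]
gripper_width: 50.8
```

>>> servo_tool(plan=[[[0,0,0.4,0,0,0,0.4],[0,0,0.6,0,0,0,0.4],[0,0,0.6,0,0,0,0.4]]])

```text
time_s: 33.7
ee_pos: [573.1, -284.4, 10.7]
ee_rot: [-180.0, 0.1, 175.5]
force: [-1.0, -0.5, 6.0]
gripper_width: 50.9
```

>>> servo_tool(plan=[[[0,0,0,0,0,0,0.65],[0,0,0,0,0,0,0.78],[0,0,0,0,0,0,0.78],[0,0,0,0,0,0,0.78],[0,0,-12,0,0,0,0.78],[0,0,-40,0,0,0,0.78],[0,0,-75,0,0,0,0.78],[0,0,-110,0,0,0,0.8],[15,0,-130,0,0,0,1],[45,0,-140,0,0,0,1],[85,0,-140,0,0,0,1],[125,0,-140,0,0,0,1],[160,0,-140,0,0,0,1],[180,0,-140,0,0,0,1],[180,0,-140,0,0,0,1],[180,0,-140,0,0,0,1]]])

```text
time_s: 35.3
ee_pos: [394.1, -270.5, 150.6]
ee_rot: [-179.9, 0.1, 175.5]
force: [0.6, 0.8, 0.6]
gripper_width: 91.2
```

Run:
```python
from h import *
print(state()['ee_pos'],state()['force'],state()['gripper_width'])
f=snap('scene',12);g=snap('top',12)
crop(f,60,70,480,370,1.9,'e_s.png')
crop(g,110,110,470,320,2.2,'e_t.png')
W=cloud(g)
for k,(u,v,r) in dict(small=(333,175,12)).items():
    S=W[v-r:v+r,u-r:u+r].reshape(-1,3);print(k,np.percentile(S[:,2],[10,30,50,70,90]).round(1))
```

```text
[ 394.07147433 -270.4690777   150.61296538] [0.58080229 0.77940362 0.64411566] 91.20835303948436
small [nan nan nan nan nan]
```

View pics/e_s.png

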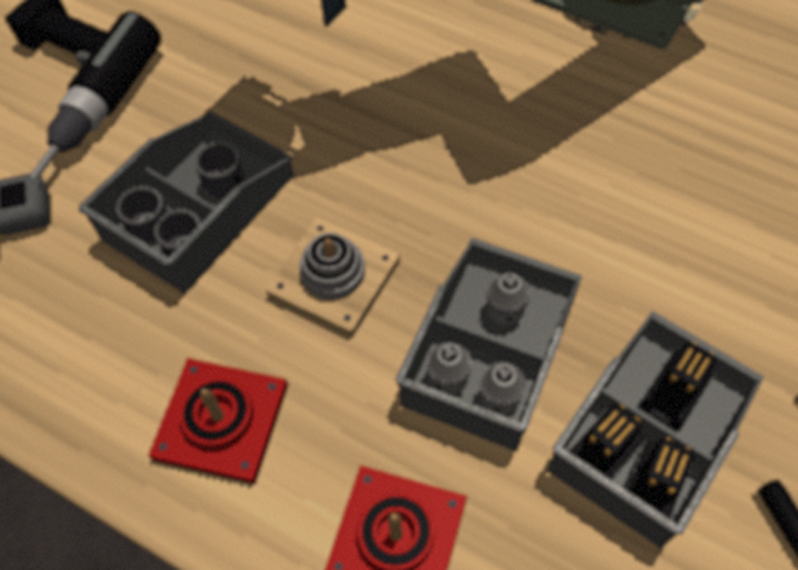

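View pics/e_t.png

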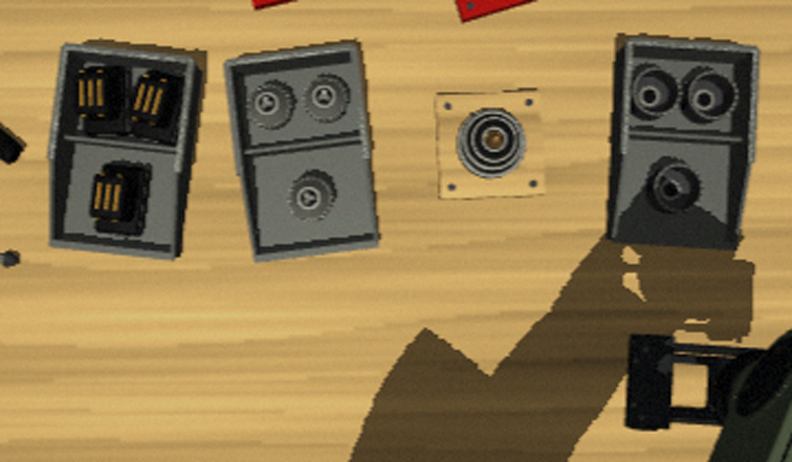

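The end pictures show the battery (top crop (115,198)), chuck (310,195) and hole saw (672,188) upright in their front bays. The bearings are stacked on the plywood post at (490,140). The gripper is clear of everything, so I'm handing in.

Run:
```python
from workcell import *
print(job_done())
```

```text
the job is handed in; nothing more can be done
None
```

All five parts are put away, and I handed the job in at about 35 s of the 128 s allowed.

- **Bins:** The battery, chuck and hole saw (teeth up) each stand upright in the empty front bay of the bin holding their own kind.
- **Dowel:** The large bearing and then the small one are threaded onto the plywood post. I left the two red look-alike posts alone.
- **Setting down:** I lowered each part in small steps until I felt a light contact of about 3–6 N, then let go. No force reading at the end of a move passed about 7 N.

**Last checks:** The final views from both cameras show every part in place. The gripper was open and clear, with the force reading near zero.

**Checks that failed or disagreed:**
- The two cameras disagreed by up to about 5 mm on the loose parts. I used averages, which stayed within the clearances.
- The depth check on the bearing stack's height gave no reading, so the stack is confirmed only by the pictures and by the heights at which each bearing touched down (within about 1 mm of what was expected).

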